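Put the chip tray back in the dust trap and bring it into use

ROBOT

A 6-joint arm with a two-finger parallel gripper is mounted at the origin on the work surface. World frame = base frame: x ahead of the robot, y to its left, z up, the work surface at z = 0. Lengths are in m, angles in rad, forces in N, time in s.
With the tool pointing down it reaches from about 0.3 to 0.775 m from the base axis. Payload 14.6 kg.
Tool frame: the origin (TCP) lies at the very end of the fingers, on their centre line; the grasp point (between the pads) lies 19 mm behind it; z points along the fingers, y is the line along which they close (so a half turn about z gives the same grasp; the last joint's range is limited). The gripper opens to 94 mm and grips with 3 to 60 N. Pads are 16 mm wide; open, the fingers measure 119 mm over their backs; the gripper's body (75 mm by 177 mm) begins 78 mm behind the grasp point.
Start: joints at [1.106, 0.3, 1.521, -0, 1.321, -0.067], TCP at [0.213, 0.507, 0.205] pointing down, gripper open.
Joint ranges: [-3.03, 3.03], [-0.79, 2.21], [0.23, 2.52], [-1.04, 4.18], [0, 3.07], [-2.55, 2.55]. Speed limits (rad/s): [2.22, 2.22, 2.57, 3.14, 3.14, 3.14].

INTERFACE

Orientations are given as [roll, pitch, yaw] about the fixed x, y, z axes, in that order (R = Rz(yaw) Ry(pitch) Rx(roll)).
In Python, from station import ctrl gives the robot as it stands.
- The arm moves only by the tool carry_out, never from a script. Its argument "motion" is text: rows parted by semicolons, each of 7 numbers parted by spaces: the shift along the world's x, y, z in m, then the turn, a rotation vector about the world's x, y, z in degrees, then the closure in counts, from 0 (fully open) to 255 (shut). In form: dx dy dz wx wy wz hand; .... A call has 1 to 20 rows; each row shifts and turns the commanded pose from where the row before left it; what a row does not reach is not made up. A row lasts 1/12 s, in which the tool goes at most 41.7 mm and 7.16 degrees, less where a joint would pass 70% of its speed; a pose out of reach is approached as far as the arm can. A call is refused whole if a number of a shift passes 0.0417 or a number of a turn 7.16, either way. A call with a gripper value outside its range is refused whole. The fingers move at their own pace and stop on an object; "grip_force" is the grip in N (left out, the last holds). Time passes only in rows, so rows that do not move let the fingers close. It gives the time, the measured TCP pose, the force, the opening and the grip force at its end, in the units of the state.
- ctrl.get_obs(): the state, without advancing time (a new reading comes with each control period).
- ctrl.camera(name): name is "scene" or "top"; returns a dict with "pixels" (480x640x3 uint8, red, green, blue), "range_z" (480x640 float32, m along the optical axis (not along the pixel's ray), 0 where there is no reading), "K" (3x3 intrinsics, pixels), "dist" ([k1, k2, p1, p2, k3] as OpenCV has them; the pictures are not rectified), "position" and "attitude" of the camera in the world. Camera axes: x right, y up, looking along -z (the intrinsics and any distortion apply to the point x, -y, -z); pixel columns grow to the right and rows downward; lengths in m; the calibration is good to about 2 mm. A picture is of the moment at which its call begins.
- ctrl.hand_in(): hands the job in; it is judged then, once.
The state is a dict: "time_s": time; "qpos": joint angles; "joint_vel": joint speeds; "tau": joint torques, N m; "ee_pos": TCP position; "eef_rot": TCP orientation; "force": force on the tool from outside, world axes, zero at the start; "moment": the same for the moment, N m; "grip_width": finger opening in m; "grip_force": force on a finger pad.
Only numpy, scipy, OpenCV 4.12 (cv2) and the standard library are available. Lean on these libraries where they do the work, as an engineer would, in place of code of your own. Each camera call takes 0.05 s, during which the arm holds its last target. There are 200 camera calls.

TASK

The grey dust trap on the bench has just been emptied. Put the empty metal tray with the leaning wooden grip back inside the trap, standing flat and pushed in until it meets the back wall, then push the trap's door fully shut so that it snaps home on its catch, and only after that swing the damper lever on its duct a quarter turn, from across the duct to fully in line with it. Leave the other things on the bench where they are.

Things in the scene. Friction and masses are not known exactly. Their poses are not given: they have to be found in the camera images.
- trap: Fixed dust trap: grey steel box with a clear roof, 138 deep x 200 wide x 303 mm high on a closed 65 mm plinth. Origin at bench level under the middle of its front opening; own x into the box, y left, z up. A 56 mm round duct leaves its right side (own -y) at x 45, height 200 mm, and turns down to the bench at y -220 mm.
- trap_mouth (a point): Middle of the opening's lower edge (trap x 0, y 0, z 65 mm), axes as the trap's. The opening is the whole front above the plinth; inside, the box measures trap x 0 to 130, y -92 to 92, floor at z 65, roof underside at z 295 mm. A sprung catch roller hangs under the roof at x 14, y -60 mm, down to z 275 mm.
- trap_seat (a point): Point on the trap's inner floor where the tray's origin lies when the tray stands in the middle and touches the back wall (trap x 90, y 0, z 65 mm); axes as the trap's.
- door_hinge (a point): On the door's vertical hinge line, 265 mm above the bench (trap x -6, y 98 mm). Turns with the door: own -y points from the hinge along the door to its free edge, own -x is the normal of the outer face.
- door_push (a point): Point on the door's outer face 135 mm from the hinge line, 265 mm above the bench. The door is a grey panel 196 wide x 237 mm high x 12 mm thick, top edge 298 mm above the bench, hinged on the left of the opening; a 43 mm long knob stands on the outer face 172 mm from the hinge at height 170 mm; on the inside a small strike bar stands out 25 mm, 158 mm from the hinge at height 273 mm.
- door (a joint): Door angle, rad: 0 = shut and seated on the catch, about 1.57 = standing straight out towards the robot, at most 2.1. The catch resists from about 0.1 and is passed at about 0.04 (roughly 7 N at door_push); it then pulls the door home. The hinge is lightly stiff and the door stays where it is left.
- damper_axis (a point): On the vertical turning axis of the damper lever, above the duct, at the lever's mid height (260 mm above the bench; 75 mm from the trap's side wall). The duct's top is 32 mm lower. Axes as the trap's.
- lever_grip (a point): Point to grip the lever, 62 mm from its axis, at its mid height. The lever is a steel bar 84 mm long, 14 wide, 16 mm high, turning in the horizontal plane; own -x points along the lever away from the axis.
- damper (a joint): Damper lever angle, rad: 0 = shut, lever across the duct (pointing to the trap's front); grows counter-clockwise seen from above; 1.57 = stop, open, lever in line with the duct and pointing away from the box. Stays where it is left.
- tray: Loose open-topped aluminium tray 80 deep (x) x 110 wide (y) x 45 mm high, walls 4 mm, about 0.22 kg. Origin: centre of its underside; own -x is its front, which faces out of the trap when loaded. A plywood grip 12 mm thick, 26 mm wide (along y) and 66 mm long rises from the front wall, leaning forward at 30 degrees from vertical.
- tray_grip (a point): Centre of the tray's leaning grip, 48 mm along it (tray x -64, y 0, z 72 mm); best pinched across its 26 mm width with the tool leaning back 30 degrees along it; axes as the tray's.
- parts_box: Bystander: loose white plastic box 110 x 80 x 50 mm with one divider and no grip. Origin: centre of its underside.
- tile_a: Bystander: light wooden tile 55 x 45 x 10 mm lying flat. Origin: centre of its underside.
- tile_b: Bystander: darker wooden tile 55 x 45 x 10 mm lying flat. Origin: centre of its underside.
- sanding_block: Bystander: cork block 110 x 60 x 30 mm. Origin: centre of its underside.
- brush: Bystander: hand brush 200 mm long along its x, 42 wide, 20 mm high. Origin: middle, at bench level.
- glue_bottle: Bystander: bottle 60 mm across, 160 mm high, upright. Origin: centre of its underside.
- clamp: Bystander: steel screw clamp lying flat, 200 mm long along its x, jaws to own +y 75 mm, 25 mm high. Origin: middle of its bar, at bench level.
There are look-alikes about, which are no part of the job. What is shaped like the tray but black or turquoise is not meant.

How it is judged:
By the outcome, as a careful person would: the job done as asked, in the order asked, and still so for the second after the job is handed in, with the robot touching nothing.
It also fails if it takes over 72 s, if anything falls off the work surface, if the arm or the gripper's body presses on something with over 40 N, if the wrist force passes 120 N, or if a joint passes its speed limit or range.

## Working session

There is one attempt and no reset: what is moved stays moved. The work goes in short steps, Python scripts to look and compute and a tool call to move; the robot and the scene stay as the last step left them, time stands still between calls to the robot, and variables do not carry over. Pictures are saved under pics/ and viewed, at most 10 in all, crops included, and the job is handed in when it is done.

Besides the shell and the picture viewer there is one more tool, called after ">>>" in YAML: its name, and indented under it one key for each argument. carry_out: Moves the arm, as the interface text tells. Its arguments: {"type":"object","properties":{"motion":{"type":"string"},"grip_force":{"type":"number"}},"required":["motion"]}

```bash
ls; mkdir -p pics
cat > h.py <<'E'
import numpy as np, cv2
from station import ctrl
from scipy.spatial.transform import Rotation as R
def cam(n):
    c=ctrl.camera(n); np.savez(''+n+'.npz',**{k:np.asarray(v) for k,v in c.items()}); return c
def ld(n): return dict(np.load(''+n+'.npz'))
def rot(a):
    a=np.asarray(a,float)
    return a if a.shape==(3,3) else (R.from_euler('xyz',a).as_matrix() if a.shape==(3,) else R.from_quat(a).as_matrix())
def pts(c,uv,d=None):
    uv=np.asarray(uv,float).reshape(-1,2)
    n=cv2.undistortPoints(uv.reshape(-1,1,2),c['K'],c['dist']).reshape(-1,2)
    if d is None: d=c['range_z'][uv[:,1].round().astype(int),uv[:,0].round().astype(int)]
    p=np.c_[n[:,0]*d,-n[:,1]*d,-d*np.ones(len(n))]
    return p@rot(c['attitude']).T+c['position']
def onz(c,uv,z):
    a=pts(c,uv,np.ones(len(np.reshape(uv,(-1,2))))); o=c['position']; r=a-o
    return o+r*((z-o[2])/r[:,2])[:,None]
def cloud(c):
    v,u=np.nonzero(c['range_z']>0); return pts(c,np.c_[u,v]),u,v
E
python3 - <<'E'
from h import *
for n in('scene','top'):
    c=cam(n); cv2.imwrite(f'pics/{n}0.png',c['pixels'][...,::-1]); print(n,c['position'],c['attitude'],c['K'].tolist() if hasattr(c['K'],'tolist') else c['K'],c['dist'],(c['range_z']==0).mean())
o=ctrl.get_obs(); print(o)
E
```

```text
pics
scene [0.88547614 0.48896986 1.1208958 ] [ 0.56450168 -0.01428004  2.48583066] [[458.3922751773089, 0.0, 319.0659253302321], [0.0, 458.3922751773089, 241.28718695038316], [0.0, 0.0, 1.0]] [-0.07436705  0.          0.          0.          0.        ] 0.003942057291666667
top [0.30343627 0.02912004 1.1879625 ] [ 0.18034435  0.00966327 -1.56774635] [[457.0695039778902, 0.0, 323.04235117709055], [0.0, 457.0695039778902, 238.23742204986135], [0.0, 0.0, 1.0]] [-0.03868988  0.          0.          0.          0.        ] 0.004104817708333333
{'time_s': 0.1, 'qpos': array([ 1.10640527e+00,  3.00403241e-01,  1.52151217e+00,  2.93191296e-05,
        1.32068703e+00, -6.65862333e-02]), 'joint_vel': array([-3.22850681e-04, -2.55623609e-05, -1.03301512e-03, -6.61796163e-04,
       -1.92126727e-03, -1.13258815e-03]), 'tau': array([ 1.76840651e-03, -5.32644296e+01, -3.53279579e+01,  7.10426434e-02,
        2.34771747e-02, -5.97395865e-05]), 'ee_pos': array([0.21295333, 0.506852  , 0.2049527 ]), 'eef_rot': array([-3.14058700e+00, -9.55244819e-05,  2.74378051e+00]), 'force': array([ 0.85447499, -0.29176523,  0.25116439]), 'moment': array([-0.01904312,  0.01113569,  0.0349341 ]), 'grip_force': 0.0, 'grip_width': 0.09401923111767725}
```

View pics/scene0.png

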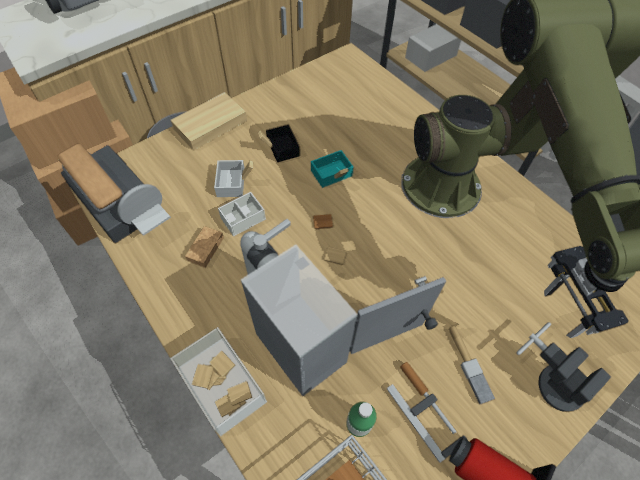

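View pics/top0.png

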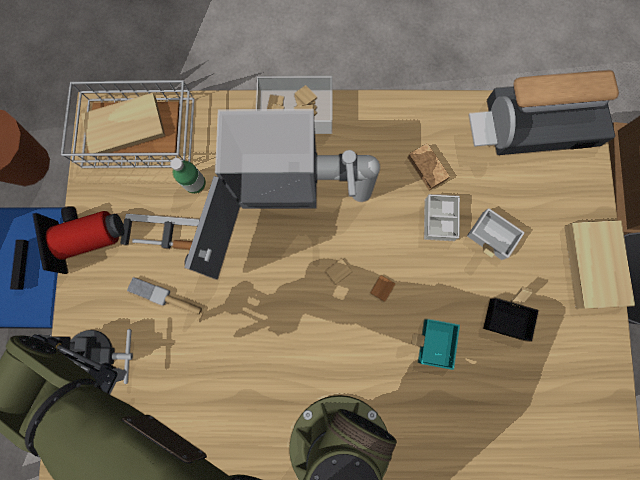

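Scene view: trap at about (300,315), door open to (440,290), metal tray at (230,178) with its grip at (248,168), white parts box (241,212). Top view: trap roof (218–315,110–205), door down to (205,272), lever (349,172), tray (498,232) with its grip near (490,251). Next I'll enlarge both.

Run:
```python
from h import *
t=ld('top')['pixels'];s=ld('scene')['pixels']
a=cv2.resize(t[195:270,450:550],(400,300),interpolation=cv2.INTER_CUBIC)
b=cv2.resize(s[145:220,190:290],(400,300),interpolation=cv2.INTER_CUBIC)
c=cv2.resize(t[100:220,200:360][:, :],(400,300),interpolation=cv2.INTER_CUBIC)
d=cv2.resize(s[210:390,230:470],(400,300),interpolation=cv2.INTER_CUBIC)
cv2.imwrite('pics/c1.png',np.vstack([np.hstack([a,b]),np.hstack([c,d])])[...,::-1])
C=ld('top');P,u,v=cloud(C)
# roof plane points & lever
print('heights',[ (p,pts(C,[p])[0].round(3)) for p in [(265,150),(349,172),(205,272),(498,232),(490,251),(443,215),(225,115),(305,118),(212,250)]])
```

```text
heights [((265, 150), array([0.648, 0.157, 0.304])), ((349, 172), array([ 0.612, -0.016,  0.27 ])), ((205, 272), array([0.41 , 0.299, 0.188])), ((498, 232), array([ 0.536, -0.421,  0.005])), ((490, 251), array([ 0.473, -0.367,  0.086])), ((443, 215), array([ 0.582, -0.277,  0.007])), ((225, 115), array([0.726, 0.243, 0.303])), ((305, 118), array([0.718, 0.076, 0.303])), ((212, 250), array([0.459, 0.287, 0.184]))]
```

View pics/c1.png

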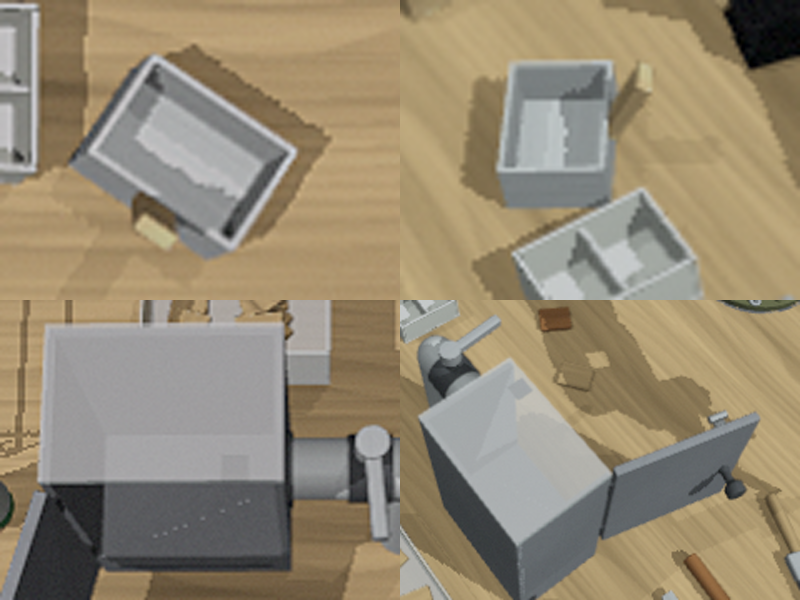

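```bash
cat > fit.py <<'E'
from h import *
C=ld('top');S=ld('scene')
uv=[(488.25,209.5),(524.25,232.5),(508,256.5),(472.5,233)]
q=onz(C,uv,0.045)[:,:2]; print('tray rim',q.round(4).tolist(),'sides',np.linalg.norm(np.roll(q,-1,0)-q,axis=1).round(4))
qs=onz(S,[(190+(510-400)/4,145+63/4),(190+(612-400)/4,145+63/4),(190+(608-400)/4,145+168/4),(190+(500-400)/4,145+168/4)],0.045)[:,:2]
print('scene rim',qs.round(4).tolist(),qs.mean(0),np.linalg.norm(np.roll(qs,-1,0)-qs,axis=1).round(4))
print('top centre',q.mean(0))
for n,c in(('top',C),('scene',S)):
    P,u,v=cloud(c)
    m=(abs(P[:,2]-.303)<.005)&(P[:,0]>.5)&(P[:,0]<.85)&(P[:,1]>0.03)&(P[:,1]<.32)
    r=cv2.minAreaRect(P[m,:2].astype(np.float32)); print(n,'roof',m.sum(),P[m,2].mean(),cv2.boxPoints(r).round(4).tolist(),r[1:])
    m=(abs(P[:,2]-.297)<.006)&(P[:,0]>.3)&(P[:,0]<.59)&(P[:,1]>0.1)&(P[:,1]<.42)
    if m.sum()>5:
        Q=P[m,:2]; r=cv2.minAreaRect(Q.astype(np.float32)); print(n,'door',m.sum(),cv2.boxPoints(r).round(4).tolist(),r[1:])
    m=(abs(P[:,2]-.268)<.012)&(P[:,0]>.45)&(P[:,0]<.72)&(P[:,1]>-.06)&(P[:,1]<.03)
    r=cv2.minAreaRect(P[m,:2].astype(np.float32)); print(n,'lever',m.sum(),P[m,2].mean(),cv2.boxPoints(r).round(4).tolist(),r[1:])
    m=(P[:,2]>.05)&(P[:,2]<.12)&(P[:,0]>.42)&(P[:,0]<.55)&(P[:,1]>-.42)&(P[:,1]<-.33)
    print(n,'grip',m.sum(),P[m].mean(0),P[m].min(0),P[m].max(0))
E
python3 fit.py
```

```text
tray rim [[0.5876, -0.3846], [0.5274, -0.4735], [0.4654, -0.4273], [0.5259, -0.3403]] sides [0.1074 0.0773 0.1059 0.076 ]
scene rim [[0.5297, -0.4704], [0.4659, -0.4219], [0.5249, -0.3343], [0.5898, -0.3835]] [ 0.52759166 -0.40249263] [0.0801 0.1056 0.0814 0.1056]
top centre [ 0.52656938 -0.40640224]
top roof 6298 0.3024014227122471 [[0.4982999861240387, 0.05979999899864197], [0.739799976348877, 0.05770000070333481], [0.7418000102043152, 0.28450000286102295], [0.5002999901771545, 0.2867000102996826]] ((0.22685502469539642, 0.24156519770622253), 89.4921646118164)
top door 623 [[0.4034000039100647, 0.30079999566078186], [0.5896999835968018, 0.25110000371932983], [0.5932000279426575, 0.2644999921321869], [0.40689998865127563, 0.3142000138759613]] ((0.013792132958769798, 0.19279739260673523), 75.063720703125)
top lever 379 0.267816012263576 [[0.5626000165939331, -0.00419999985024333], [0.5630000233650208, -0.029899999499320984], [0.6610999703407288, -0.02850000001490116], [0.6607999801635742, -0.00279999990016222]] ((0.09817977994680405, 0.025728724896907806), 0.8038854002952576)
top gri
[... 348 characters left out ...]
05, 0.23068737983703613), 0.15137892961502075)
scene door 563 [[0.40720000863075256, 0.30300000309944153], [0.5884000062942505, 0.25429999828338623], [0.5918999910354614, 0.2671999931335449], [0.4106999933719635, 0.3158999979496002]] ((0.013351455330848694, 0.18757472932338715), 74.95366668701172)
scene lever 369 0.2667937399079545 [[0.564300000667572, -0.025200000032782555], [0.663100004196167, -0.02889999933540821], [0.6643000245094299, 0.002099999925121665], [0.565500020980835, 0.00570000009611249]] ((0.030957888811826706, 0.09887130558490753), 87.86862182617188)
scene grip 91 [ 0.48226376 -0.36392486  0.07356924] [ 0.45990195 -0.40090929  0.05016522] [ 0.5435507  -0.34256377  0.09444037]
```

```bash
cat > fit2.py <<'E'
from h import *
C=ld('top');S=ld('scene')
print(onz(C,[(218.4,110),(313.6,110),(314.8,172.8),(216,172.8)],.303).round(4).tolist())
# scene crop d: scale 400/240, offset 230,210
k=lambda x,y:(230+(x-400)*.6,210+(y-300)*.6)
print(onz(S,[k(420,415),k(511,360),k(610,476),k(521,543)],.303).round(4).tolist())
for n,c in(('top',C),('scene',S)):
    P,u,v=cloud(c)
    m=(abs(P[:,2]-.303)<.004)&(P[:,0]>.607)&(P[:,0]<.85)&(P[:,1]>0.03)&(P[:,1]<.32)
    Q=P[m]
    for lab,ax,lo,hi in(('right',0,.61,.73),('back',1,.08,.24)):
        b=np.linspace(lo,hi,13);X=[];Y=[]
        for i in range(12):
            k=(Q[:,ax]>b[i])&(Q[:,ax]<b[i+1])
            X.append((b[i]+b[i+1])/2); q=Q[k,1-ax]; Y.append(np.sort(q)[1] if lab=='right' else np.sort(q)[-2]); 
        f=np.polyfit(X,Y,1); print(n,lab,'slope deg',np.degrees(np.arctan(f[0])).round(2),'mid',np.polyval(f,[lo,hi]).round(4), np.std(Y-np.polyval(f,X)).round(4))
        if lab=='right':
            Y=[np.sort(Q[(Q[:,0]>b[i])&(Q[:,0]<b[i+1]),1])[-2] for i in range(12)];f=np.polyfit(X,Y,1);print('left',np.degrees(np.arctan(f[0])).round(2),np.polyval(f,[lo,hi]).round(4))
    # lever bar only
    m=(abs(P[:,2]-.267)<.006)&(P[:,0]>.558)&(P[:,0]<.615)&(P[:,1]>-.06)&(P[:,1]<.03)
    X,Y=P[m,0],P[m,1]; f=np.polyfit(X,Y,1); print(n,'lever',m.sum(),np.degrees(np.arctan(f[0])),np.polyval(f,[.57,.64]),X.min(),Y.min(),Y.max())
E
python3 fit2.py
```

```text
[[0.737, 0.2578, 0.303], [0.7361, 0.0586, 0.303], [0.5993, 0.0552, 0.303], [0.5996, 0.2561, 0.303]]
[[0.7385, 0.0633, 0.303], [0.6051, 0.0664, 0.303], [0.6068, 0.2623, 0.303], [0.7357, 0.264, 0.303]]
top right slope deg 0.44 mid [0.0589 0.0599] 0.0
left 0.57 [0.2584 0.2596]
top back slope deg 0.32 mid [0.7389 0.7398] 0.0004
top lever 163 3.799915772843118 [-0.02177395 -0.01712466] 0.5630962371723798 -0.02815300269248752 -0.013372158189654152
scene right slope deg 0.4 mid [0.0618 0.0626] 0.0005
left 0.23 [0.261  0.2615]
scene back slope deg -0.48 mid [0.7416 0.7403] 0.0003
scene lever 131 3.814917972742881 [-0.0171874 -0.0125197] 0.564645251177215 -0.02548626332785625 -0.007574994309282546
```

Measured: trap origin about (0.602, 0.160), yaw about 0.3°, and the roof comes out at z 0.303 as it should. The door stands at about 1.83 rad. Tray is centred at (0.527, −0.4045), yaw about −34.4°. Damper axis is about (0.647, −0.0145). The sizes agree with those given, so I'll go to the pre-grasp pose above the tray grip.

>>> carry_out:
  motion: "0.01 -0.025 0.03 0 0 -7.1 0;0.01 -0.025 0.03 0 0 -7.1 0;0.01 -0.025 0.03 0 0 -7.1 0;0.01 -0.025 0.03 0 0 -7.1 0;0.01 -0.025 0.03 0 0 -7.1 0;0.01 -0.025 0.03 0 0 -7.1 0;0.01 -0.038 0 0 0 -7.1 0;0.01 -0.038 0 0 0 -7.1 0;0.01 -0.038 0 0 0 -7.1 0;0.01 -0.038 0 0 0 -7.1 0;0.01 -0.038 0 0 0 -7.1 0;0.01 -0.038 0 0 0 -7.1 0;0.01 -0.038 0 0 0 -7.1 0;0.01 -0.038 0 0 0 -7.1 0;0.01 -0.038 0 0 0 -7.1 0;0.01 -0.038 0 0 0 -7.1 0;0.01 -0.038 0 0 0 -7.1 0;0.01 -0.038 0 0 0 -7.1 0;0.01 -0.038 0 0 0 -7.1 0;0.01 -0.038 0 0 0 -7.1 0"

```text
time_s: 1.77
ee_pos: [0.4129, -0.1771, 0.3853]
eef_rot: [-3.141, 0.0, 0.259]
force: [0.3, 0.5, 0.4]
grip_width: 0.0941
grip_force: 0.0
```

>>> carry_out:
  motion: "0.0036 -0.0175 -0.026 0 0 -7.1 110;0.0036 -0.0175 -0.026 0 0 -7.1 110;0.0036 -0.0175 -0.026 0 0 -7.1 110;0.0036 -0.0175 -0.026 0 0 -7.1 110;0.0036 -0.0175 -0.026 0 0 -7.1 110;0.0036 -0.0175 -0.026 0 0 -7.1 110;0.0036 -0.0175 -0.026 0 0 -7.1 110;0.0036 -0.0175 -0.026 -3.39 -4.95 0 110;0.0036 -0.0175 -0.026 -3.39 -4.95 0 110;0.0036 -0.0175 -0.026 -3.39 -4.95 0 110;0 0 0 -3.39 -4.95 0 110;0 0 0 -3.39 -4.95 0 110;0 0 0 0 0 0 110"

```text
time_s: 2.85
ee_pos: [0.4469, -0.3484, 0.1233]
eef_rot: [-3.14, -0.523, -0.603]
force: [-1.1, 1.7, -0.5]
grip_width: 0.0535
grip_force: 0.0
```

Run:
```python
from h import *
o=ctrl.get_obs();print(o['ee_pos'],o['eef_rot'],o['qpos'].round(3))
t=cam('top')['pixels'];s=cam('scene')['pixels']
a=cv2.resize(t[190:290,430:550],(480,400),interpolation=cv2.INTER_CUBIC)
b=cv2.resize(s[120:220,200:280],(320,400),interpolation=cv2.INTER_CUBIC)
cv2.imwrite('pics/p1.png',np.hstack([a,b])[...,::-1])
```

```text
[ 0.44690612 -0.34843572  0.12333152] [-3.14032852 -0.5231211  -0.60339454] [-0.766  0.187  1.966  0.18   0.478  1.269]
```

View pics/p1.png

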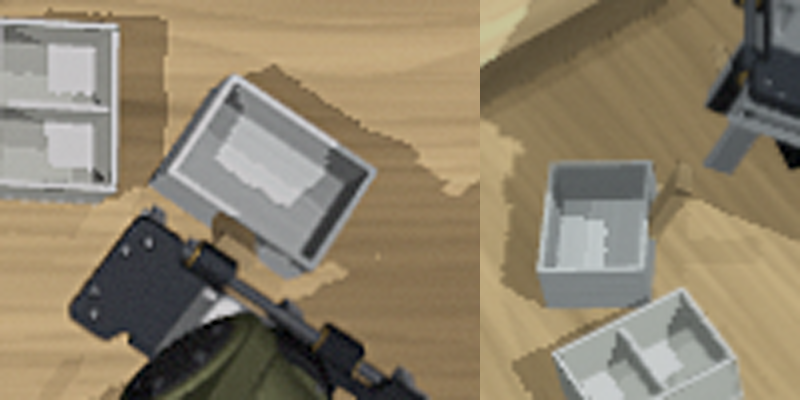

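The tray lies as measured, with its grip at crop (235,232), and the gripper stands in line behind it. Advancing and gripping.

>>> carry_out:
  motion: "0.0044 -0.0031 -0.0085 0 0 0 110;0.0044 -0.0031 -0.0085 0 0 0 110;0.0044 -0.0031 -0.0085 0 0 0 110;0.0044 -0.0031 -0.0085 0 0 0 110;0.0044 -0.0031 -0.0085 0 0 0 110;0.0044 -0.0031 -0.0085 0 0 0 110;0.0044 -0.0031 -0.0085 0 0 0 110;0.0044 -0.0031 -0.0085 0 0 0 110;0 0 0 0 0 0 110;0 0 0 0 0 0 255;0 0 0 0 0 0 255;0 0 0 0 0 0 255;0 0 0 0 0 0 255;0 0 0 0 0 0 255;0 0 0 0 0 0 255"
  grip_force: 40

```text
time_s: 4.2
ee_pos: [0.4844, -0.3746, 0.0582]
eef_rot: [-3.141, -0.523, -0.602]
force: [-2.5, 3.6, 6.4]
grip_width: 0.0254
grip_force: 40.0
```

>>> carry_out:
  motion: "0 0 0.015 0 0 0 255;0 0 0.025 0 0 0 255;0 0 0.03 0 0 0 255;0 0 0.03 0 0 0 255;0 0 0.02 0 0 0 255;-0.003 0.02 0 0 0 2.32 255;-0.003 0.03 0 0 0 2.32 255;-0.003 0.038 0 0 0 2.32 255;-0.003 0.04 0 0 0 2.32 255;-0.003 0.04 0 0 0 2.32 255;-0.003 0.04 0 0 0 2.32 255;-0.003 0.04 0 0 0 2.32 255;-0.003 0.04 0 0 0 2.32 255;-0.003 0.04 0 0 0 2.32 255;-0.003 0.04 0 0 0 2.32 255;-0.003 0.04 0 0 0 2.32 255;-0.003 0.04 0 0 0 2.32 255;-0.003 0.04 0 0 0 2.32 255;-0.003 0.03 0 0 0 2.32 255;-0.003 0.017 0 0 0 2.32 255"

```text
time_s: 5.87
ee_pos: [0.4384, 0.1632, 0.1775]
eef_rot: [-3.141, -0.522, 0.009]
force: [0.0, -0.7, -2.9]
grip_width: 0.0255
grip_force: 40.0
```

>>> carry_out:
  motion: "0 0 -0.015 0 0 0 255;0 0 -0.015 0 0 0 255;0 0 -0.01 0 0 0 255;0 0 -0.005 0 0 0 255;0 0 0 0 0 0 255;0 0 0 0 0 0 255"

```text
time_s: 6.37
ee_pos: [0.4393, 0.1603, 0.1329]
eef_rot: [-3.141, -0.522, 0.005]
force: [-0.3, 0.3, -1.9]
grip_width: 0.0258
grip_force: 40.0
```

Run:
```python
from h import *
o=ctrl.get_obs();print(o['ee_pos'],o['eef_rot'],o['qpos'].round(3),o['force'])
C=cam('top');t=C['pixels'];s=cam('scene')['pixels']
a=cv2.resize(t[100:290,200:330],(410,600),interpolation=cv2.INTER_CUBIC)
b=cv2.resize(s[190:370,300:417],(390,600),interpolation=cv2.INTER_CUBIC)
cv2.imwrite('pics/p2.png',np.hstack([a,b])[...,::-1])
```

```text
[0.43926968 0.16030325 0.13286247] [-3.14081095 -0.52226641  0.00495731] [ 0.376 -0.027  2.174 -0.363  0.532  2.212] [-0.2651883   0.28439456 -1.9108275 ]
```

View pics/p2.png

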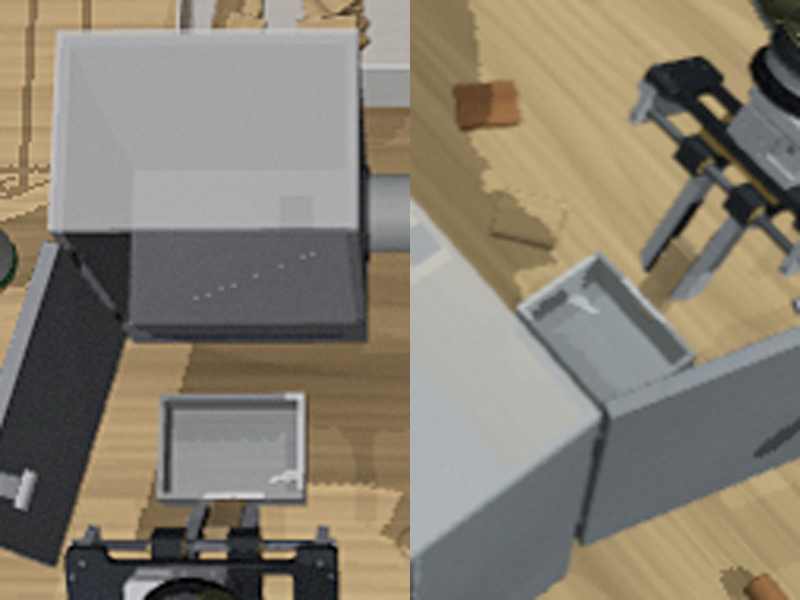

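Run:
```python
from h import *
C=ld('top');S=ld('scene');k=lambda x,y:(200+x*130/410,100+y*190/600)
j=lambda x,y:(300+(x-410)*117/390,190+y*180/600)
for c,L in((C,[k(160,395),k(307,395),k(305,501),k(158,501)]),(S,[j(519,304),j(598,254),j(693,358)])):
    print(onz(c,L,.12).round(4).tolist(),pts(c,L)[:,2].round(3))
```

```text
[[0.5299, 0.2132, 0.12], [0.53, 0.1015, 0.12], [0.4491, 0.102, 0.12], [0.4489, 0.2122, 0.12]] [ 0.116 -0.002  0.086 -0.   ]
[[0.5316, 0.1073, 0.12], [0.458, 0.1101, 0.12], [0.4586, 0.2178, 0.12]] [-0.004  0.121  0.115]
```

Tray is level, centred on y ≈ 0.160 (top view 0.1575, scene 0.1626), and square to the trap. Inserting.

>>> carry_out:
  motion: "0.01 0 -0.002 0 0 0 255;0.02 0 -0.003 0 0 0 255;0.02 0 0 0 0 0 255;0.02 0 0 0 0 0 255;0.02 0 0 0 0 0 255;0.02 0 0 0 0 0 255;0.02 0 0 0 0 0 255;0.015 0 0 0 0 0 255;0.01 0 0 0 0 0 255;0.01 0 0 0 0 0 255;0.01 0 0 0 0 0 255;0 0 0 0 0 0 255;0 0 0 0 0 0 255"

```text
time_s: 7.55
ee_pos: [0.6142, 0.1603, 0.1279]
eef_rot: [-3.141, -0.523, 0.005]
force: [-0.6, -0.3, -3.2]
grip_width: 0.0256
grip_force: 40.0
```

>>> carry_out:
  motion: "0.004 0 -0.001 0 0 0 255;0.004 0 -0.001 0 0 0 255;0.004 0 -0.001 0 0 0 255;0.004 0 0 0 0 0 255;0.003 0 0 0 0 0 255;0 0 0 0 0 0 255"

```text
time_s: 8.05
ee_pos: [0.6338, 0.1604, 0.1247]
eef_rot: [-3.141, -0.523, 0.005]
force: [-0.3, -1.0, -1.8]
grip_width: 0.0257
grip_force: 40.0
```

>>> carry_out:
  motion: "0.002 0 0 0 0 0 255;0.002 0 0 0 0 0 255;0.002 0 0 0 0 0 255;0 0 0 0 0 0 255"

```text
time_s: 8.38
ee_pos: [0.6387, 0.1605, 0.1245]
eef_rot: [-3.141, -0.521, 0.005]
force: [-7.9, 1.6, -0.7]
grip_width: 0.0254
grip_force: 40.0
```

Back wall met at x ≈ 0.639, as predicted. Now setting the tray down.

>>> carry_out:
  motion: "0 0 -0.001 0 0 0 255;0 0 -0.001 0 0 0 255;0 0 -0.0005 0 0 0 255;0 0 0 0 0 0 255"

```text
time_s: 8.72
ee_pos: [0.6386, 0.1606, 0.1233]
eef_rot: [-3.141, -0.522, 0.005]
force: [-22.1, -1.5, 15.3]
grip_width: 0.0255
grip_force: 40.0
```

>>> carry_out:
  motion: "0 0 0 0 0 0 130;0 0 0 0 0 0 130;0 0 0 0 0 0 130;-0.01 0 0.003 0 0 0 130;-0.02 0 0.005 0 0 0 130;-0.03 0 0.005 0 0 0 130;-0.03 0 0 0 0 0 130;-0.03 0 0 0 0 0 130;-0.03 0 0 0 0 0 130;0 0 0 0 0 0 130"

```text
time_s: 9.55
ee_pos: [0.485, 0.1602, 0.1347]
eef_rot: [-3.141, -0.521, 0.006]
force: [-1.1, -0.6, -0.1]
grip_width: 0.0457
grip_force: 0.0
```

Run:
```python
from h import *
o=ctrl.get_obs();print(o['ee_pos'],o['qpos'].round(3),o['force'])
C=cam('top');t=C['pixels'];S=cam('scene');s=S['pixels']
a=cv2.resize(t[100:290,200:330],(410,600),interpolation=cv2.INTER_CUBIC)
b=cv2.resize(s[190:370,240:357],(390,600),interpolation=cv2.INTER_CUBIC)
cv2.imwrite('pics/p3.png',np.hstack([a,b])[...,::-1])
```

```text
[0.48498425 0.16019799 0.1347071 ] [ 0.331  0.065  2.073 -0.321  0.527  2.135] [-1.06917304 -0.61972238 -0.11580956]
```

View pics/p3.png

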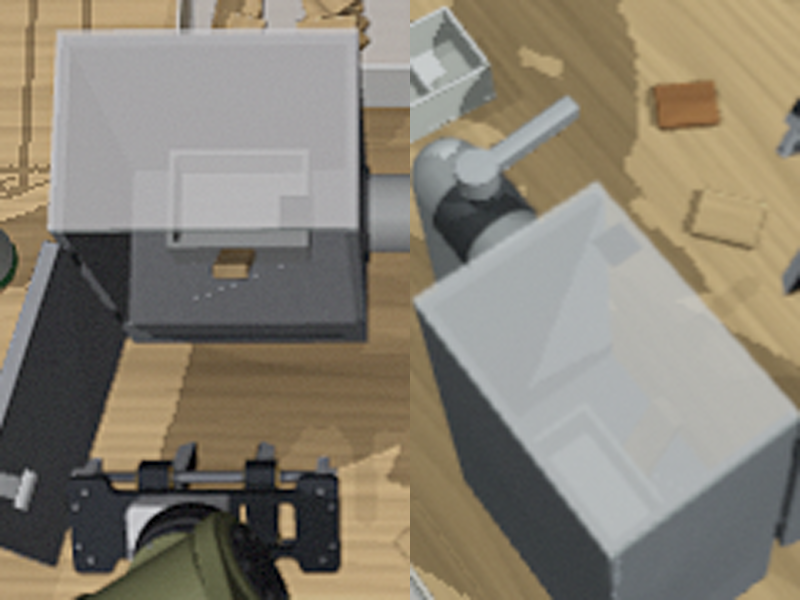

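Run:
```python
from h import *
C=ld('top');k=lambda x,y:(200+x*130/410,100+y*190/600)
print(onz(C,[k(170,150),k(310,150),k(309,247),k(170,247)],.11).round(4).tolist())
```

```text
[[0.7301, 0.2135, 0.11], [0.7298, 0.1025, 0.11], [0.6499, 0.1023, 0.11], [0.6501, 0.211, 0.11]]
```

Tray rim spans x 0.650–0.730, y 0.102–0.213 at z 0.11: seated square, within about 2 mm of the predicted position. Next I go over the door to its outer face, and compute the push arc.

>>> carry_out:
  motion: "-0.005 0 0.031 0 3.75 0 255;-0.005 0 0.031 0 3.75 0 255;-0.002 0 0.031 0 3.75 0 255;0 0 0.031 0 3.75 0 255;0 0 0.031 0 3.75 0 255;0 0 0.031 0 3.75 0 255;0 0 0.031 0 3.75 0 255;0 0 0.031 0 3.75 0 255;-0.001 0.03 0 0 0 0 255;-0.001 0.03 0 0 0 0 255;-0.001 0.03 0 0 0 0 255;0 0.03 0 0 0 0 255;0 0.03 0 0 0 0 255;0 0.025 0 0 0 0 255;0 0.02 0 0 0 0 255;0 0 0 0 0 0 255"

```text
time_s: 10.98
ee_pos: [0.4744, 0.3583, 0.3819]
eef_rot: [-3.138, 0.002, 0.007]
force: [0.1, -0.1, 0.8]
grip_width: 0.0005
grip_force: 0.0
```

Run:
```python
from h import *
o=ctrl.get_obs();print(o['ee_pos'],o['eef_rot'],o['qpos'].round(3),o['force'],o['grip_width'])
C=cam('top')
P,u,v=cloud(C)
m=(P[:,0]>.36)&(P[:,0]<.7)&(P[:,1]>.28)&(P[:,1]<.42)&(P[:,2]>.15)&(P[:,2]<.33)
print('obst',P[m].min(0),P[m].max(0))
h=np.array([.596,.2585]);r=.13;s=.018;prev=None
for a in [108,100,90,80,70,60,50,40,30,20,12,8]:
    f=np.radians(a);c=h+r*np.array([-np.sin(f),-np.cos(f)])+s*np.array([-np.cos(f),np.sin(f)])
    print(a,c.round(4),None if prev is None else (c-prev).round(4));prev=c
```

```text
[0.47439286 0.35829289 0.38190363] [-3.13821821e+00  2.36743572e-03  6.93944383e-03] [0.583 0.349 1.057 0.004 1.735 2.148] [ 0.08298564 -0.07317556  0.75322322] 0.0004559146374130436
obst [0.40375    0.28000416 0.15022496] [0.68607507 0.40525738 0.30237055]
108 [0.4779 0.3158] None
100 [0.4711 0.2988] [-0.0068 -0.017 ]
90 [0.466  0.2765] [-0.0051 -0.0223]
80 [0.4648 0.2537] [-0.0012 -0.0228]
70 [0.4677 0.231 ] [ 0.0028 -0.0227]
60 [0.4744 0.2091] [ 0.0067 -0.0219]
50 [0.4848 0.1887] [ 0.0104 -0.0204]
40 [0.4986 0.1705] [ 0.0138 -0.0182]
30 [0.5154 0.1549] [ 0.0168 -0.0156]
20 [0.5346 0.1425] [ 0.0192 -0.0124]
12 [0.5514 0.1351] [ 0.0167 -0.0074]
8 [0.5601 0.1323] [ 0.0087 -0.0028]
```

>>> carry_out:
  motion: "0 -0.002 -0.02 0 0 0 255;0 0 -0.03 0 0 0 255;0 0 -0.03 0 0 0 255;0 0 -0.03 0 0 0 255;0 0 -0.022 0 0 0 255;0 0 -0.01 0 0 0 255;0 0 0 0 0 0 255;0.001 -0.01 0 0 0 0 255;0.001 -0.01 0 0 0 0 255;0.001 -0.01 0 0 0 0 255;0 -0.01 0 0 0 0 255;-0.0034 -0.0085 0 0 0 0 255;-0.0034 -0.0085 0 0 0 0 255;-0.0025 -0.011 0 0 0 0 255;-0.0025 -0.011 0 0 0 0 255;0 0 0 0 0 0 255"

```text
time_s: 12.37
ee_pos: [0.4651, 0.2727, 0.2415]
eef_rot: [-3.138, 0.001, 0.004]
force: [-0.1, -0.1, 0.3]
grip_width: 0.0004
grip_force: 0.0
```

>>> carry_out:
  motion: "-0.0006 -0.01 0 0 0 0 255;0 -0.011 0 0 0 0 255;0.0014 -0.0113 0 0 0 0 255;0.0014 -0.0113 0 0 0 0 255;0.0034 -0.011 0 0 0 0 255;0.0034 -0.011 0 0 0 0 255;0.0052 -0.0102 0 0 0 0 255;0.0052 -0.0102 0 0 0 0 255;0.0069 -0.0091 0 0 0 0 255;0.0069 -0.0091 0 0 0 0 255;0.0084 -0.0078 0 0 0 0 255;0.0084 -0.0078 0 0 0 0 255;0.0096 -0.0062 0 0 0 0 255;0.0096 -0.0062 0 0 0 0 255;0 0 0 0 0 0 255"

```text
time_s: 13.62
ee_pos: [0.5361, 0.1411, 0.2407]
eef_rot: [-3.138, 0.001, 0.003]
force: [-0.0, -0.4, -0.5]
grip_width: 0.0004
grip_force: 0.0
```

Run:
```python
from h import *
o=ctrl.get_obs();print(o['ee_pos'],o['qpos'].round(3),o['force'])
C=cam('top');t=C['pixels'];S=cam('scene');s=S['pixels']
for n,c in(('t',C),('s',S)):
    P,u,v=cloud(c)
    m=(abs(P[:,2]-.296)<.005)&(P[:,0]>.5)&(P[:,0]<.597)&(P[:,1]>0.05)&(P[:,1]<.27)
    if m.sum()>5: r=cv2.minAreaRect(P[m,:2].astype(np.float32)); print(n,m.sum(),cv2.boxPoints(r).round(4).tolist())
a=cv2.resize(t[100:290,200:330],(410,600),interpolation=cv2.INTER_CUBIC)
b=cv2.resize(s[200:380,283:400],(390,600),interpolation=cv2.INTER_CUBIC)
cv2.imwrite('pics/p4.png',np.hstack([a,b])[...,::-1])
```

```text
[0.53614058 0.14105166 0.24074516] [0.19  0.285 1.457 0.003 1.4   1.756] [-0.00333298 -0.4090381  -0.51208827]
t 34 [[0.5382999777793884, 0.08869999647140503], [0.5501000285148621, 0.0851999968290329], [0.6003999710083008, 0.2547000050544739], [0.5885999798774719, 0.2581999897956848]]
s 479 [[0.5060999989509583, 0.08370000123977661], [0.5480999946594238, 0.0714000016450882], [0.6025999784469604, 0.2563999891281128], [0.5605999827384949, 0.2687999904155731]]
```

View pics/p4.png

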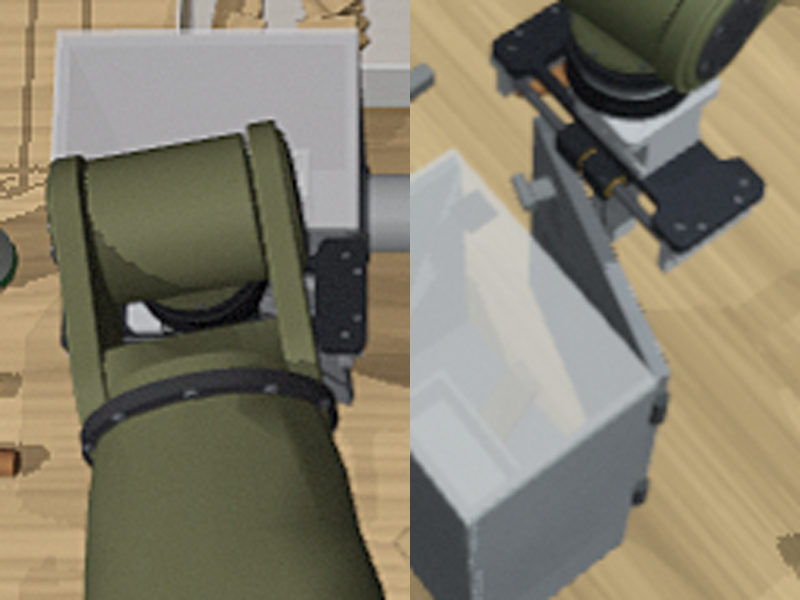

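The door (scene crop, hinge at about (655,380), strike bar at (530,190)) has followed to about 16°. Continuing to the catch and through it.

>>> carry_out:
  motion: "0.0084 -0.0037 0 0 0 0 255;0.008 -0.003 0 0 0 0 255;0.006 -0.002 0 0 0 0 255;0.004 -0.001 0 0 0 0 255;0.004 -0.0005 0 0 0 0 255;0.003 0 0 0 0 0 255;0.002 0 0 0 0 0 255;0 0 0 0 0 0 255"

```text
time_s: 14.38
ee_pos: [0.5698, 0.1318, 0.241]
eef_rot: [-3.139, 0.003, 0.004]
force: [-5.6, -3.0, 0.3]
grip_width: 0.0006
grip_force: 2.5
```

>>> carry_out:
  motion: "0.002 0 0 0 0 0 255;0.002 0 0 0 0 0 255;0.002 0 0 0 0 0 255;0 0 0 0 0 0 255"

```text
time_s: 14.72
ee_pos: [0.5762, 0.132, 0.2411]
eef_rot: [-3.138, 0.001, 0.004]
force: [0.3, -1.1, -0.1]
grip_width: -0.0
grip_force: 0.0
```

>>> carry_out:
  motion: "0.002 0 0 0 0 0 255;0.002 0 0 0 0 0 255;0 0 0 0 0 0 255"

```text
time_s: 14.97
ee_pos: [0.5804, 0.1321, 0.2412]
eef_rot: [-3.138, 0.001, 0.005]
force: [0.0, -0.5, -0.0]
grip_width: 0.0004
grip_force: 0.0
```

The force built to 5.6 N and then dropped, so the catch was passed. I'll press on to confirm the stop.

>>> carry_out:
  motion: "0.001 0 0 0 0 0 255;0.001 0 0 0 0 0 255;0.001 0 0 0 0 0 255;0 0 0 0 0 0 255"

```text
time_s: 15.3
ee_pos: [0.581, 0.1321, 0.2412]
eef_rot: [-3.139, 0.007, 0.005]
force: [-22.1, -3.0, 6.2]
grip_width: 0.0006
grip_force: 11.3
```

The hard stop gives 22 N at the seated pose, so the door is home. Backing off, then going above the lever grip.

>>> carry_out:
  motion: "-0.01 0 0 0 0 0 255;-0.02 0 0 0 0 0 255;-0.01 0 0.025 0 0 0 255;0 0 0.03 0 0 0 255;0 0 0.03 0 0 0 120;0.007 -0.02 0.015 0 0 0.7 120;0.012 -0.03 0 0 0 0.7 120;0.012 -0.035 0 0 0 0.7 120;0.012 -0.035 0 0 0 0.7 120;0.001 -0.025 0 0 0 0.6 120;0 -0.0055 0 0 0 0 120;0 0 0 0 0 0 120"

```text
time_s: 16.3
ee_pos: [0.5871, -0.0199, 0.341]
eef_rot: [-3.138, 0.001, 0.061]
force: [0.3, 0.8, 0.2]
grip_width: 0.0484
grip_force: 0.0
```

Run:
```python
from h import *
o=ctrl.get_obs();print(o['ee_pos'],o['eef_rot'],o['qpos'].round(3),o['force'])
C=cam('top');t=C['pixels'];S=cam('scene');s=S['pixels']
P,u,v=cloud(S)
m=(abs(P[:,2]-.296)<.006)&(P[:,0]>.5)&(P[:,0]<.61)&(P[:,1]>0.04)&(P[:,1]<.28)
b=np.linspace(.07,.25,10)
print('front edge x',[P[m&(abs(P[:,1]-y)<.01),0].min().round(4) for y in b])
a=cv2.resize(t[100:290,200:400],(420,400),interpolation=cv2.INTER_CUBIC)
b=cv2.resize(s[200:400,220:410],(380,400),interpolation=cv2.INTER_CUBIC)
cv2.imwrite('pics/p5.png',np.hstack([a,b])[...,::-1])
```

```text
[ 0.58708705 -0.01985165  0.34100197] [-3.13803896e+00  1.25502052e-03  6.13461635e-02] [-0.098  0.33   1.174  0.003  1.64   1.412] [0.30386545 0.76210359 0.22753913]
front edge x [np.float64(0.5912), np.float64(0.5913), np.float64(0.5913), np.float64(0.5912), np.float64(0.591), np.float64(0.5905), np.float64(0.5912), np.float64(0.5911), np.float64(0.5905), np.float64(0.5925)]
```

View pics/p5.png

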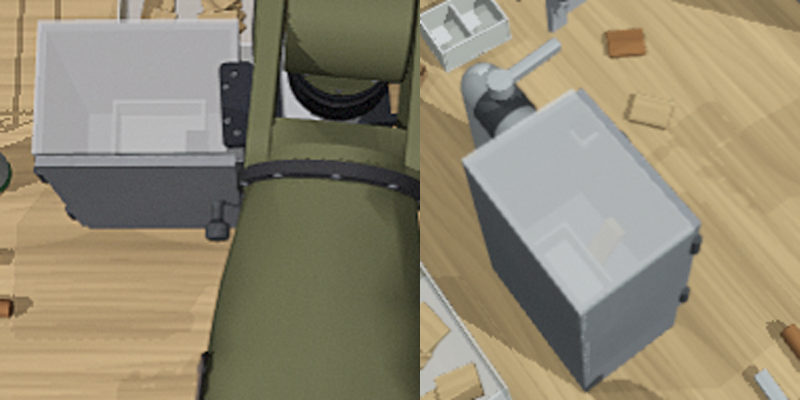

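The door is shut: its front edge is straight at x = 0.591 along its whole width, and the tray is visible through the roof. Descending on the lever and gripping.

>>> carry_out:
  motion: "-0.002 0.001 -0.02 0 0 0 120;0 0 -0.025 0 0 0 120;0 0 -0.025 0 0 0 120;0 0 -0.018 0 0 0 120;0 0 -0.008 0 0 0 120;0 0 0 0 0 0 120;0 0 0 0 0 0 255;0 0 0 0 0 0 255;0 0 0 0 0 0 255;0 0 0 0 0 0 255;0 0 0 0 0 0 255"
  grip_force: 15

```text
time_s: 17.32
ee_pos: [0.5852, -0.0175, 0.2458]
eef_rot: [-3.138, 0.0, 0.064]
force: [-0.9, -0.2, 0.2]
grip_width: 0.0197
grip_force: 0.0
```

Run:
```python
from h import *
o=ctrl.get_obs();p=o['ee_pos'];print(p,o['eef_rot'],o['force'],o['grip_width'])
A=np.array([.647,-.0145]);d=p[:2]-A;r=np.linalg.norm(d);t0=np.arctan2(d[1],d[0])%(2*np.pi);print(r,np.degrees(t0))
t=np.linspace(t0,np.radians(271),16);q=A+r*np.c_[np.cos(t),np.sin(t)]
print(np.degrees(t[1]-t[0]),np.diff(q,axis=0).round(4).tolist(),q[-1])
```

```text
[ 0.58520421 -0.01748382  0.24576531] [-3.13815937e+00  1.74666137e-04  6.37620553e-02] [-0.88074172 -0.21698386  0.23799548] 0.01970231620503334
0.06186778459636437 182.76438742910375
5.882374171393083 [[0.0006, -0.0063], [0.0013, -0.0062], [0.0019, -0.0061], [0.0025, -0.0058], [0.0031, -0.0055], [0.0037, -0.0052], [0.0042, -0.0048], [0.0046, -0.0043], [0.0051, -0.0038], [0.0054, -0.0033], [0.0057, -0.0027], [0.006, -0.0021], [0.0062, -0.0015], [0.0063, -0.0009], [0.0063, -0.0002]] [ 0.64807974 -0.07635836]
```

>>> carry_out:
  motion: "0 0 0 0 0 0 255;0 0 0 0 0 0 255;0 0 0 0 0 0 255"

```text
time_s: 17.57
ee_pos: [0.5851, -0.0177, 0.2455]
eef_rot: [-3.138, 0.001, 0.064]
force: [-1.6, -1.1, 3.5]
grip_width: 0.0142
grip_force: 15.0
```

>>> carry_out:
  motion: "0.0006 -0.0063 0 0 0 5.85 255;0.0013 -0.0062 0 0 0 5.85 255;0.0019 -0.0061 0 0 0 5.85 255;0.0025 -0.0058 0 0 0 5.85 255;0.0031 -0.0055 0 0 0 5.85 255;0.0037 -0.0052 0 0 0 5.85 255;0.0042 -0.0048 0 0 0 5.85 255;0.0046 -0.0043 0 0 0 5.85 255;0.0051 -0.0038 0 0 0 5.85 255;0 0 0 0 0 0 255"

```text
time_s: 18.4
ee_pos: [0.6128, -0.067, 0.2455]
eef_rot: [-3.14, 0.002, 0.988]
force: [0.3, -6.3, 3.7]
grip_width: 0.0141
grip_force: 15.0
```

>>> carry_out:
  motion: "0.0054 -0.0033 0 0 0 5.85 255;0.0057 -0.0027 0 0 0 5.85 255;0.006 -0.0021 0 0 0 5.85 255;0.0062 -0.0015 0 0 0 5.85 255;0.0063 -0.0009 0 0 0 5.85 255;0.0063 0 0 0 0 5 255;0 0 0 0 0 0 255"

```text
time_s: 18.98
ee_pos: [0.6487, -0.0779, 0.2455]
eef_rot: [-3.139, 0.004, 1.585]
force: [3.3, -12.1, 3.5]
grip_width: 0.0138
grip_force: 15.0
```

>>> carry_out:
  motion: "0.001 0.002 0 0 0 1 255;0.001 0.001 0 0 0 0 255;0.001 0 0 0 0 0 255;0 0 0 0 0 0 255"

```text
time_s: 19.32
ee_pos: [0.649, -0.0765, 0.2453]
eef_rot: [-3.133, 0.006, 1.595]
force: [-19.8, -18.9, 5.8]
grip_width: 0.0141
grip_force: 14.9
```

Run:
```python
from h import *
o=ctrl.get_obs();print(o['ee_pos'],o['eef_rot'],o['force'],o['moment'])
for n in('scene',):
    c=cam(n);P,u,v=cloud(c)
    m=(abs(P[:,2]-.267)<.006)&(P[:,0]>.62)&(P[:,0]<.68)&(P[:,1]>-.12)&(P[:,1]<-.03)
    print(m.sum(),P[m].mean(0))
```

```text
[ 0.64902402 -0.07649763  0.24532376] [-3.13270181  0.0056805   1.5949063 ] [-19.80498294 -18.88721355   5.79150427] [-3.46098179  3.61813994 -0.07110399]
169 [ 0.65010278 -0.0593017   0.26716123]
```

The stop is reached (force −20 N across the lever). Releasing and withdrawing upward.

>>> carry_out:
  motion: "0 0 0 0 0 0 120;0 0 0 0 0 0 120;0 0 0 0 0 0 120;0 0 0 0 0 0 120;0 0 0 0 0 0 120;0 0 0.015 0 0 0 120;0 0 0.03 0 0 0 120;0 0 0.03 0 0 0 120;0 0 0.03 0 0 0 120;-0.03 -0.02 0.01 0 0 0 120;-0.035 -0.02 0 0 0 0 120;-0.035 -0.02 0 0 0 0 120;-0.035 -0.02 0 0 0 0 120;-0.035 -0.02 0 0 0 0 120;-0.035 -0.02 0 0 0 0 120;-0.03 -0.02 0 0 0 0 120;0 0 0 0 0 0 120;0 0 0 0 0 0 120"

```text
time_s: 20.87
ee_pos: [0.4152, -0.2136, 0.3609]
eef_rot: [-3.139, 0.002, 1.596]
force: [0.2, 0.7, -0.0]
grip_width: 0.0495
grip_force: 0.0
```

Run:
```python
from h import *
o=ctrl.get_obs();print(o['ee_pos'],o['force'])
C=cam('top');S=cam('scene');t=C['pixels'];s=S['pixels']
for n,c in(('top',C),('scene',S)):
    P,u,v=cloud(c)
    m=(abs(P[:,2]-.267)<.006)&(P[:,0]>.62)&(P[:,0]<.68)&(P[:,1]>-.11)&(P[:,1]<-.032)
    if m.sum()>10: f=np.polyfit(P[m,1],P[m,0],1); print(n,m.sum(),'lever slope deg',np.degrees(np.arctan(f[0])),P[m,1].min())
    m=(abs(P[:,2]-.296)<.006)&(P[:,0]>.5)&(P[:,0]<.61)&(P[:,1]>0.04)&(P[:,1]<.28)
    print('door front',[P[m&(abs(P[:,1]-y)<.01),0].min().round(4) for y in (.08,.16,.24) if (m&(abs(P[:,1]-y)<.01)).any()])
a=cv2.resize(t[80:290,200:400],(400,420),interpolation=cv2.INTER_CUBIC)
b=cv2.resize(s[200:400,210:400],(400,420),interpolation=cv2.INTER_CUBIC)
cv2.imwrite('pics/p6.png',np.hstack([a,b])[...,::-1])
```

```text
[ 0.41523063 -0.21356784  0.36088181] [ 0.16714808  0.65696006 -0.03613353]
top 217 lever slope deg -0.18840445185321486 -0.09686923106269732
door front [np.float64(0.5883), np.float64(0.5883), np.float64(0.5881)]
scene 157 lever slope deg -0.14192391347810793 -0.0970493630734755
door front [np.float64(0.5913), np.float64(0.5913), np.float64(0.5909)]
```

View pics/p6.png

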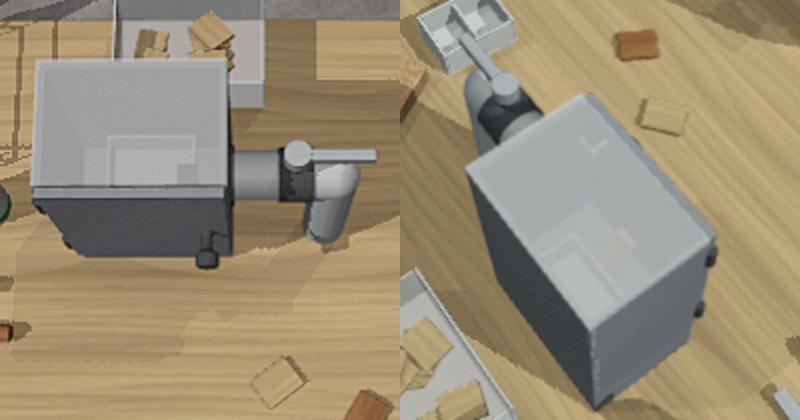

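The door is flush, the lever (298,153)–(375,155) is in line with the duct, and the tray rim's back edge is still at row 147.5, as before. Handing in.

```bash
python3 -c "
from station import ctrl
print(ctrl.hand_in())"
```

```text
the job is handed in; nothing more can be done
None
```

The job is handed in at about 21 s of the 72 s, with no verdict returned: the tray is back in the trap against the back wall, the door then snapped shut on its catch, and last the damper lever went to its stop, in line with the duct.

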